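Wedge a frame strip tight on the gluing board

ROBOT

A 7-joint arm with a two-finger parallel gripper is mounted at the origin on a cart in front of the work surface, level with it; the furniture and walls round the work are solid. World frame = base frame: x ahead of the robot, y to its left, z up, the work surface at z = 0. Lengths are in m, angles in rad, forces in N, time in s.
With the tool pointing down it reaches from about 0.425 to 0.925 m from the base axis. Payload 6.8 kg.
Tool frame: the origin (TCP) lies on the centre line of the jaws, within the pads' length; the fingertips stand 11 mm ahead of it and the grasp point (between the pads) lies 8 mm behind it; z points along the fingers, y is the line along which they close (so a half turn about z gives the same grasp; the last joint's range is limited). The gripper opens to 85 mm and grips with 20 to 120 N. Pads are 22 mm wide; open, the fingers measure 114 mm over their backs; the gripper's body (76 mm by 85 mm) begins 54 mm behind the grasp point. The pads swing forward as they close: fully open they stand 13 mm farther back than shut.
Start: joints at [-1.289, 0.477, 0.022, 1.555, -0.011, 1.109, -0.083], TCP at [0.257, 0.624, 0.242] pointing down, gripper open.
Joint ranges: [-2.96, 2.96], [-0.34, 2.1], [-1.41, 1.46], [0.24, 2.44], [-1.37, 4.51], [0.17, 1.92], [-2.96, 2.96]. Speed limits (rad/s): [2.39, 2.39, 3.14, 3.14, 3.14, 3.14, 3.14].

INTERFACE

Orientations are given as a unit quaternion [x, y, z, w].
In Python, from bench import manip gives the robot as it stands.
- The arm moves only by the shell command python3 -m inch 'ROWS' [OPENING]. ROWS is JSON, one flat list of numbers, 4 for each row, row after row: the shift along the tool's x, y, z in m, then the turn about the tool's z in degrees. A call has 1 to 12 rows; each row shifts and turns the commanded pose from where the row before left it, along the tool's axes as they then stand; what a row does not reach is not made up. A row lasts 1/8 s, in which the tool goes at most 62.5 mm and 10.7 degrees, less where a joint would pass 70% of its speed; a pose out of reach is approached as far as the arm can. A call is refused whole if a number of a shift passes 0.0625 or a number of a turn 10.7, either way. A call with a gripper value outside its range is refused whole. OPENING is the opening, from 0 (shut) to 1 (fully open), set as the call begins (- or left out, the last holds). The fingers move at their own pace and stop on an object; the grip force is fixed at half the most. Time passes only in rows, so rows that do not move let the fingers close. It gives the time, the measured TCP pose, the force, the opening and the grip force at its end, in the units of the state.
- manip.sense(): the state, without advancing time (a new reading comes with each control period).
- manip.snapshot(name): name is "side" or "top"; returns the picture (384x512x3 uint8, red, green, blue); there is no depth.
- manip.get_calibration(name): a dict with "mtx" (3x3 intrinsics, pixels), "rvec" (rotation vector, rad) and "tvec" (3), from world to camera coordinates, as OpenCV has them. Camera axes: x right, y down, z forward; pixel columns grow to the right and rows downward; lengths in m; the calibration is good to about 2 mm. A picture is of the moment at which its call begins. get_calibration takes no time and is no camera call.
- manip.sign_off(): hands the job in; it is judged then, once.
Trained networks look in the newest picture that a camera, given by its name, has taken for a name from the list of things; names that differ only in an ending like _2 or _b are one class to them, and where a whole thing is asked for, a point or a joint stands for the part that bears it (a point fixed in the world has none). Each returns a list of dicts, best first, with "p" (0 to 1); they miss things now and then, are a little off and sometimes report something else, mostly with a low value. They report only what shows in the picture. A call takes as long as a camera call. They do not tell look-alikes from the thing itself.
- manip.recognise(camera, thing): "xy" ([column, row] in pixels, amid what is visible of it).
- manip.pinpoint(camera, thing): "xy" ([column, row] in pixels: a listed point, or the origin of a listed thing).
The state is a dict: "t": time; "joint_pos": joint angles; "joint_vel": joint speeds; "joint_efforts": joint torques, N m; "eef_pos": TCP position; "ee_rot": TCP orientation; "ft_force": force on the tool from outside, world axes, zero at the start; "wrist_torque": the same for the moment, N m; "width": opening from 0.0 (shut) to 1.0 (fully open); "grasp_force": force on a finger pad.
Only numpy, scipy, OpenCV 4.12 (cv2) and the standard library are available. Lean on these libraries where they do the work, as an engineer would, in place of code of your own. Each camera call takes 0.05 s, during which the arm holds its last target. There are 200 camera calls.

TASK

Push the wooden strip at both its ends until it lies flat along the rail of the gluing board. Then draw the wooden wedge out of its keeper by the thin end, lay it down and let go, take it again by its broad end and set it thin end first, still loose, in the slot between the strip and the slanted cheek, and let go. Finally tap the broad end until the wedge jams, take the fingers off and give it one more firm knock, so that it is tight and holds the strip against the rail; do not disturb the tape roll, eraser, bone folder and spring clamp.

Things in the scene. Friction and masses are not known exactly. Their poses are not given: they have to be found in the camera images.
- board: gluing board fixed to the table: plywood base 135 (x) x 350 (y) x 10 mm thick, spanning x -60..+75 mm, y -190..+160 mm in its frame; origin on the table, x away from the robot and y to the left at yaw 0. On it stand, all 26 mm high, a straight rail along the far side, a slanted cheek on the near side and an end stop at the right
- rail (a point): middle of the rail's near face, at board x +45, y -50 mm, 13 mm above the base. The rail is 20 mm wide and runs straight along the board's y, from y -185 to +85 mm
- slot_mouth (a point): middle of the slot's open left end on the base top, board x +3.9, y +50 mm. With the strip flat on the rail (near face at x +21 mm) the slot is 34 mm wide here, open above and to +y; the cheek's corner is at x -13.3 mm. The base goes on 110 mm to the left of it
- slot_end (a point): middle of the slot's narrow inner end on the base top, board x +9.8, y -29 mm: 22 mm wide; the cheek's corner here is at x -1.4 mm. The cheek is 80 mm long, 25 mm wide, its face 8.6 degrees off the rail
- end_stop (a point): middle of the end stop's face, board y -171 mm; the stop spans x -26..+44 mm
- jam_point (a point): where the middle of the wedge's tip is when it jams: board x +11, y -44 mm, 94 mm past the mouth, 14 mm above the base top. The wedge comes in from the left, thin end pointing to the board's -y, turned 4.3 degrees so that the thin end leans toward the rail; about 45 mm of it then still sticks out of the mouth
- strip: loose strip of brown frame moulding, 24 (x) x 250 (y) x 27 mm high, 0.15 kg, lying on the base between cheek and rail, 3 to 30 mm off the rail and skewed; origin at the centre of its underside. Flat on the rail its centre is at board x +33 mm, y about -41, and its left end sticks out some 35 mm past the slot mouth, where it can be pushed clear of the cheek
- strip_left (a point): middle of the strip's left (+y) end face, 11 mm above its underside
- strip_right (a point): middle of the strip's right (-y) end face, 11 mm above its underside
- wedge: loose light-wood wedge, 140 mm long, 28 mm high, upright sides tapering from 41 mm wide (broad end, its +x) to 20 mm (thin end, its -x), 0.09 kg; origin at the centre of its underside. It starts on the table, broad end 50 mm deep in the keeper, thin end out. Wood friction is about 0.6: it stays jammed by itself once tapped with 10 to 20 N
- wedge_tip (a point): middle of the wedge's thin end face, 14 mm above its underside; the thin end points along the wedge's -x
- wedge_butt (a point): middle of the wedge's broad end face, 14 mm above its underside
- keeper: wooden keeper fixed to the table, a roofed sleeve 66 (x) x 65 (y) x 42 mm high, open only at its -x end; origin on the table below the middle of the mouth, the sleeve reaches from x = 0 to +66 mm. Inside 47 mm wide, 36 mm high, 58 mm deep; no floor, the wedge lies on the table. The wedge comes out along the keeper's -x.
- tape_roll: roll of cream paper tape lying flat, 72 mm across, 19 mm high; leave alone
- eraser_block: eraser in a card sleeve, 20 x 42 x 13 mm; leave alone
- folder: bone folder lying flat, 21 x 148 x 4 mm; leave alone
- clamp: spring clamp lying flat, 53 x 107 x 18 mm; leave alone
There are look-alikes about, which are no part of the job. What is shaped like the wedge but purple is not meant.

How it is judged:
On the way, in this order (a step that is already met when the one before it is completed fails the run):
1. the strip lies flat along the rail: both ends within 3 mm of it (x of each of strip_left, strip_right in the frame of board above 0.03 m), for 0.2 s.
2. the wedge has been drawn out of the keeper, laid down and let go (x of wedge_butt in the frame of keeper below -0.005 m and height (world z) of wedge below 0.015 m and contact force between the fingers and wedge below 0.1 N and linear speed of wedge below 0.02 m/s), for 0.2 s.
3. the wedge's thin end sits loose in the slot, at least 15 mm in and at least 6 mm short of jamming, and is let go (y of wedge_tip in the frame of board between -0.038 and 0.035 m and x of wedge_tip in the frame of board between -0.005 and 0.021 m and z of wedge_tip in the frame of board below 0.03 m and contact force between the fingers and wedge below 0.1 N and linear speed of wedge below 0.02 m/s), for 0.2 s.
4. the wedge is driven in until it jams, its tip at least 90 mm past the mouth, with the fingers pressing on it by more than 4 N (y of wedge_tip in the frame of board below -0.04 m and contact force between the fingers and wedge above 4 N).
5. the fingers are taken off the wedge (y of wedge_tip in the frame of board below -0.04 m and contact force between the fingers and wedge below 0.1 N), for 0.05 s.
6. the wedge is knocked once more, with more than 4 N (all of step 4).
At the end, for the whole second after the job is handed in: Both strip ends are within 3 mm of the rail; the wedge lies flat on the base in the slot, its tip at least 90 mm past the mouth, at rest and pressing on strip and board with more than 8 N by itself (all of step 1 and y of wedge_tip in the frame of board below -0.04 m and x of wedge_tip in the frame of board between 0.005 and 0.017 m and angle between the z axis of wedge and the z axis of board, either way round below 0.06 rad and z of wedge in the frame of board below 0.014 m and contact force between wedge and strip above 8 N and contact force between wedge and board above 8 N and linear speed of each of wedge, strip below 0.02 m/s); the robot touches nothing.
It fails at once if the tape roll is moved more than 20 mm (distance of tape_roll from where it was at the start of the episode above 0.02 m).
It fails at once if the eraser is moved more than 20 mm (distance of eraser_block from where it was at the start of the episode above 0.02 m).
It fails at once if the bone folder is moved more than 20 mm (distance of folder from where it was at the start of the episode above 0.02 m).
It fails at once if the spring clamp is moved more than 20 mm (distance of clamp from where it was at the start of the episode above 0.02 m).
It also fails if it takes over 72 s, if anything falls off the work surface, if the arm or the gripper's body presses on something with over 40 N, if the wrist force passes 120 N, or if a joint passes its speed limit or range.

## Working session

There is one attempt and no reset: what is moved stays moved. The work goes in short steps, Python scripts to look and compute and a shell command to move; the robot and the scene stay as the last step left them, time stands still between calls to the robot, and variables do not carry over. Pictures are saved under pics/ and viewed, at most 10 in all, crops included, and the job is handed in when it is done.

```bash
ls; mkdir -p pics; cat > h.py <<'E'
import numpy as np, cv2
from bench import manip
from scipy.spatial.transform import Rotation as R
def cal(c):
    k=manip.get_calibration(c); return np.array(k["mtx"],float),np.array(k["rvec"],float).ravel(),np.array(k["tvec"],float).ravel()
def ray(c,uv):
    K,r,t=cal(c); Rm=cv2.Rodrigues(r)[0]; d=Rm.T@np.linalg.solve(K,[uv[0],uv[1],1.]); return -Rm.T@t,d
def at_z(c,uv,z):
    o,d=ray(c,uv); return o+d*(z-o[2])/d[2]
def proj(c,P):
    K,r,t=cal(c); return cv2.projectPoints(np.atleast_2d(np.array(P,float)),r,t,K,None)[0][:,0]
def save(c,n,crop=None,s=1):
    im=manip.snapshot(c)
    if crop: a,b,w,h=crop; im=im[b:b+h,a:a+w]
    if s!=1: im=cv2.resize(im,None,fx=s,fy=s,interpolation=cv2.INTER_CUBIC)
    cv2.imwrite("pics/"+n+".png",im[:,:,::-1])
E
python3 - <<'E'
from h import *
np.set_printoptions(precision=4,suppress=True)
im=[manip.snapshot(c) for c in("top","side")]
cv2.imwrite("pics/a.png",im[0][:,:,::-1]);cv2.imwrite("pics/b.png",im[1][:,:,::-1])
zs=dict(board=0,rail=.023,slot_mouth=.01,slot_end=.01,end_stop=.023,strip=.01,strip_left=.021,strip_right=.021,wedge=0,wedge_tip=.014,wedge_butt=.014,keeper=0)
for c in("top","side"):
  o,_=ray(c,[0,0]);print(c,o)
  for n,z in zs.items():
    print(n,[(np.round(d["xy"],1).tolist(),round(d["p"],2),at_z(c,d["xy"],z)[:2].round(4).tolist()) for d in manip.pinpoint(c,n)[:3]])
for n in("tape_roll","eraser_block","folder","clamp"): print(n,[(at_z("top",d["xy"],.01)[:2].round(3).tolist(),round(d["p"],2)) for d in manip.recognise("top",n)[:2]])
s=manip.sense();print(s)
E
```

```text
pics
top [ 0.3137 -0.0914  1.2894]
board [([274.0, 191.5], 0.73, [0.5541, -0.1663])]
rail [([292.6, 176.2], 0.71, [0.6011, -0.2247])]
slot_mouth [([260.7, 190.6], 0.57, [0.5545, -0.1227]), ([144.2, 145.7], 0.46, [0.699, 0.2643])]
slot_end [([283.5, 187.8], 0.61, [0.565, -0.1965])]
end_stop [([327.4, 187.2], 0.72, [0.5668, -0.3362])]
strip [([287.5, 182.8], 0.94, [0.5818, -0.2094]), ([149.7, 164.3], 0.71, [0.6359, 0.242])]
strip_left [([248.3, 184.2], 0.7, [0.5727, -0.0823]), ([286.5, 187.9], 0.5, [0.5627, -0.2052]), ([152.9, 188.9], 0.43, [0.5521, 0.2235])]
strip_right [([325.3, 182.5], 0.79, [0.5825, -0.3302])]
wedge [([150.8, 165.0], 0.87, [0.6361, 0.2408]), ([215.0, 246.3], 0.64, [0.3741, 0.0199]), ([316.9, 249.8], 0.41, [0.3686, -0.3033])]
wedge_tip [([233.3, 259.8], 0.9, [0.3327, -0.0398]), ([150.4, 188.1], 0.82, [0.5559, 0.2335])]
wedge_butt [([201.2, 224.5], 0.79, [0.4411, 0.0648]), ([144.5, 143.8], 0.62, [0.7043, 0.2627])]
keeper [([150.6, 158.6], 0.69, [0.658, 0.2429]), ([326.0, 181.7], 0.37, [0.5897, -0.3365])]
side [ 0.596  -1.0173  0.794 ]
board [([246.3, 225.7], 0.62, [0
[... 861 characters left out ...]
763, 0.084], 0.51)]
eraser_block [([0.633, -0.468], 0.66), ([0.578, -0.212], 0.34)]
folder [([0.371, -0.298], 0.73), ([0.551, -0.175], 0.27)]
clamp [([0.341, 0.229], 0.67)]
{'t': 1.5, 'joint_pos': array([-1.2891,  0.477 ,  0.0224,  1.5554, -0.0115,  1.1093, -0.0831]), 'joint_vel': array([ 0.0002, -0.    , -0.0007, -0.001 , -0.0001,  0.0007, -0.0009]), 'joint_efforts': array([ -0.    , -59.6324,   1.6073, -28.1549,   0.0127,   0.0018,
         0.    ]), 'eef_pos': array([0.2565, 0.6244, 0.2423]), 'ee_rot': array([0.1937, 0.9811, 0.    , 0.    ]), 'ft_force': array([ 0.2869, -0.1069,  0.0373]), 'wrist_torque': array([-0.0395,  0.0036,  0.0015]), 'grasp_force': 0.0, 'width': 0.9984795923564757}
```

View pictures.

View pics/a.png

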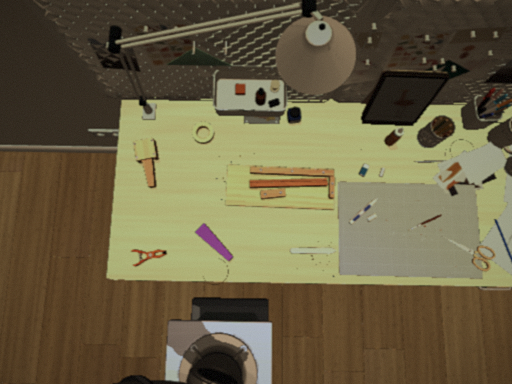

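View pics/b.png

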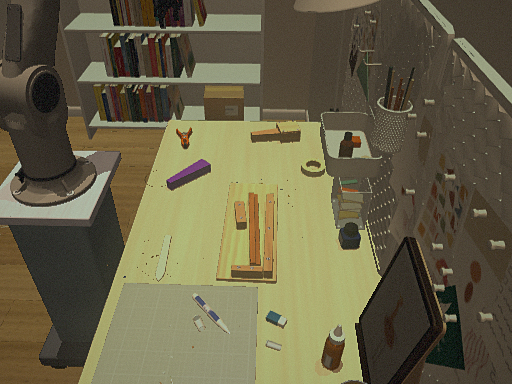

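```bash
cat >> h.py <<'E'
def W(p,P):  # pose (x,y,yaw) local->world
    P=np.atleast_2d(P).astype(float); c,s=np.cos(p[2]),np.sin(p[2])
    return np.c_[p[0]+c*P[:,0]-s*P[:,1],p[1]+s*P[:,0]+c*P[:,1],P[:,2]]
def box(x0,x1,y0,y1,z): return [[x0,y0,z],[x1,y0,z],[x1,y1,z],[x0,y1,z]]
RAIL=box(.045,.065,-.185,.085,.036)
BASE=box(-.060,.075,-.19,.16,.01)
CHEEK=[[-.0133,.05,.036],[-.0014,-.029,.036],[-.0264,-.0327,.036],[-.038,.0463,.036]]
STOP=box(-.026,.044,-.191,-.171,.036)
STRIP=box(-.012,.012,-.125,.125,.027)
WEDGE=[[.07,.0205,.028],[.07,-.0205,.028],[-.07,-.01,.028],[-.07,.01,.028]]
KEEP=box(0,.066,-.0325,.0325,.042)
def draw(im,c,polys,crop,s,col):
    a,b,w,h=crop; o=cv2.resize(im[b:b+h,a:a+w],None,fx=s,fy=s,interpolation=cv2.INTER_CUBIC)
    for P,q in zip(polys,col):
        uv=(proj(c,P)-[a,b]+.5)*s-.5
        cv2.polylines(o,[np.round(uv*8).astype(int).reshape(-1,1,2)],True,q,1,cv2.LINE_AA,3)
    return o
E
cat > fit0.py <<'E'
from h import *
from scipy.optimize import least_squares
D={"top":{"board":(274,191.5),"rail":(292.6,176.2),"slot_mouth":(260.7,190.6),"slot_end":(283.5,187.8),"end_stop":(327.4,187.2)},
"side":{"board":(246.3,225.7),"rail":(264.8,233.9),"slot_mouth":(249.8,209.5),"slot_end":(251.8,225.8),"end_stop":(249.9,269.2)}}
L=dict(board=(0,0,0),rail=(.045,-.05,.023),slot_mouth=(.0039,.05,.01),slot_end=(.0098,-.029,.01),end_stop=(.009,-.171,.023))
def res(p): return np.concatenate([(proj(c,W(p,L[n]))[0]-D[c][n]) for c in D for n in D[c]])
f=least_squares(res,[.555,-.17,0],loss="soft_l1");print(f.x,f.fun.round(1))
for c,cr,s in(("top",(222,160,118,55),6),("side",(205,175,90,115),5)):
    im=cv2.imread("pics/%s.png"%dict(top="a",side="b")[c])
    print(c); b=f.x
    o=draw(im,c,[W(b,q) for q in(RAIL,BASE,CHEEK,STOP)],cr,s,[(255,0,0)]*4)
    cv2.imwrite("pics/o_%s.png"%c,o)
t=cv2.imread("pics/o_top.png")
k=draw(cv2.imread("pics/a.png"),"top",[], (125,130,40,64),4,[])
k2=draw(cv2.imread("pics/b.png"),"side",[], (240,118,66,30),8,[])
m=np.zeros((600,800,3),np.uint8);m[:t.shape[0],:t.shape[1]]=t; m[334:334+256,:160]=k; m[334:334+240,200:200+528]=k2
cv2.imwrite("pics/m1.png",m)
E
python3 fit0.py
```

```text
[ 0.56097386 -0.17030727  0.01573404] [ 1.2 -2.  -1.6 -1.7 -0.7 -2.9  0.8 -1.9  1.5 -1.8 -0.1 -1.2 -0.7 -2.1
 -1.8 -0.7 -2.   3.8 -1.4  0.2]
top
side
```

View pics/m1.png

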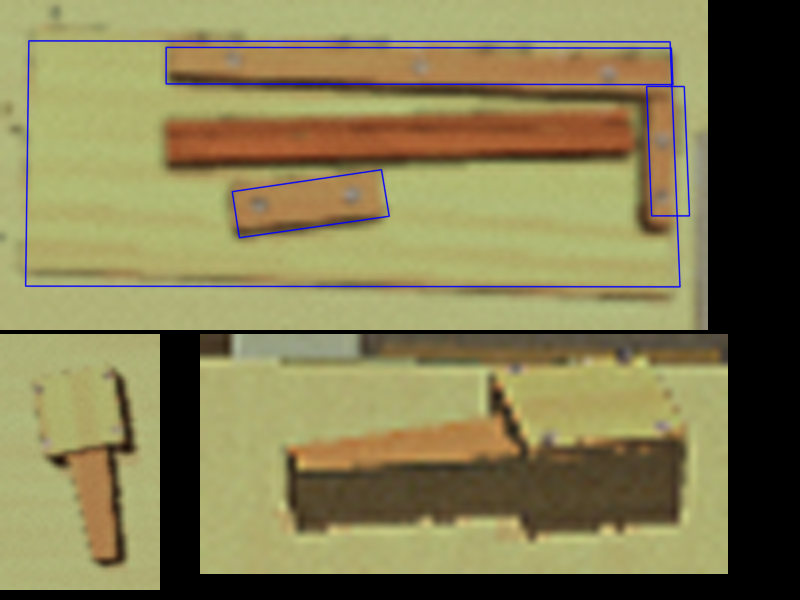

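View pics/o_side.png

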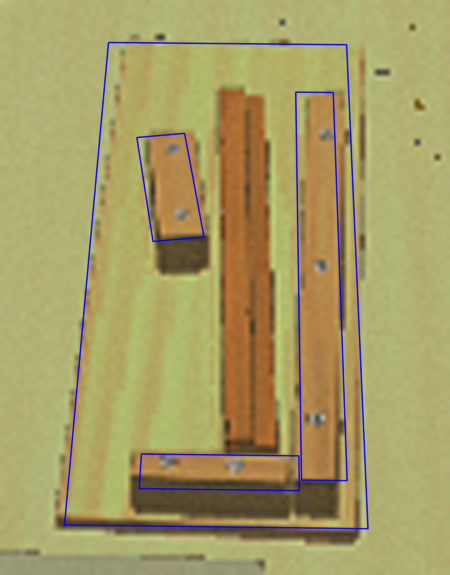

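```bash
cat > fit1.py <<'E'
from h import *
from scipy.optimize import least_squares
T={"top":((222,160),6,[(RAIL[3],(167,75)),(RAIL[2],(167,45)),(RAIL[1],(672,58)),(CHEEK[0],(232,190)),(CHEEK[1],(380,170)),(CHEEK[2],(388,213)),(CHEEK[3],(239,235)),(BASE[3],(28,271)),(BASE[0],(672,298)),(STOP[0],(672,227))]),
"side":((205,175),5,[(RAIL[3],(306,93)),(RAIL[2],(345,93)),(RAIL[1],(339,482)),(RAIL[0],(297,482)),(CHEEK[0],(187,133)),(CHEEK[1],(208,236)),(CHEEK[2],(157,240)),(CHEEK[3],(145,138)),(BASE[3],(122,45)),(BASE[0],(58,518)),(BASE[1],(358,528)),(BASE[2],(362,44)),(STOP[0],(133,482))])}
def uv(c,q): (a,b),s,_=T[c]; return np.array([a,b])+(np.array(q)+.5)/s-.5
def r1(p,c,d): return np.concatenate([proj(c,W(p,P))[0]+d-uv(c,q) for P,q in T[c][2]])
for c in T:
    f=least_squares(lambda p:r1(p,c,0),[.56,-.17,0],loss="soft_l1"); print(c,f.x.round(4),f.fun.round(1))
f=least_squares(lambda p:np.r_[r1(p[:3],"top",0),r1(p[:3],"side",0)],[.56,-.17,0],loss="soft_l1")
print(f.x.round(4),f.fun.round(1)); np.save("board.npy",f.x)
E
python3 fit1.py
```

```text
top [ 0.5615 -0.1697 -0.0175] [ 0.1  0.4  0.3 -0.7  0.3 -0.  -0.4 -0.5 -0.   0.  -0.3  0.6 -0.6 -0.3
 -1.2  0.6  0.5 -0.1  2.4 -0.1]
side [ 0.5639 -0.1695 -0.0154] [-0.1 -0.1 -0.3  0.1  0.2  0.  -0.5 -0.3  1.1 -0.3 -0.1 -0.1 -0.1 -0.2
  0.  -0.7  0.  -1.1 -0.   0.3  0.6  0.6 -0.4  0.4 -0.2  0.6]
[ 0.5632 -0.1696 -0.015 ] [ 0.  -0.1  0.2 -1.1  0.2 -0.7 -0.4 -1.  -0.1 -0.5 -0.4  0.1 -0.6 -0.8
 -1.2  0.2  0.5 -0.8  2.4 -0.8 -0.3 -0.1 -0.6  0.1 -0.1  0.  -0.8 -0.3
  0.9 -0.3 -0.4 -0.1 -0.4 -0.2 -0.3 -0.6 -0.2 -1.1 -0.3  0.4  0.3  0.6
 -0.6  0.4 -0.5  0.7]
```

```bash
cat > fit2.py <<'E'
from h import *
from scipy.optimize import least_squares
def solve(T,p0):
    def r(p): return np.concatenate([proj(c,W(p,P))[0]-(np.array(o)+(np.array(q)+.5)/s-.5) for c,o,s,L in T for P,q in L])
    f=least_squares(r,p0,loss="soft_l1"); print(f.x.round(4),f.fun.round(1)); return f.x
tk=("top",(125,130),4); sk=("side",(240,118),8); tb=("top",(222,160),6); sb=("side",(205,175),5)
print("keeper"); k=solve([(*tk,[(KEEP[3],(48,121)),(KEEP[0],(120,112)),(KEEP[1],(108,38)),(KEEP[2],(37,50))]),(*sk,[(KEEP[3],(298,38)),(KEEP[2],(460,28)),(KEEP[1],(485,96)),(KEEP[0],(328,116))])],[.65,.24,.2])
e=.01675
print("wedge"); w=solve([(*tk,[(WEDGE[3],(93,228)),(WEDGE[2],(115,226)),([.018,e,.028],(70,121)),([.018,-e,.028],(108,116))]),(*sk,[(WEDGE[3],(92,114)),(WEDGE[2],(90,136)),([-.07,-.01,0],(98,194))])],[.63,.24,.2])
print("strip"); s=solve([(*tb,[([-.012,.125,.037],(167,158)),([-.012,-.125,.037],(632,148))]),(*sb,[([-.012,.125,.037],(219,88)),([-.012,-.125,.037],(225,440))])],[.58,-.2,0])
b=np.load("board.npy"); inv=lambda p,P:((np.array(P)[:2]-p[:2])@np.array([[np.cos(p[2]),-np.sin(p[2])],[np.sin(p[2]),np.cos(p[2])]]))
for y in(.125,-.125): print("strip end centre in board",inv(b,W(s,[0,y,0])[0]))
print("wedge in keeper",inv(k,w),w[2]-k[2],"tip",W(w,[-.07,0,0]),"butt",inv(k,W(w,[.07,0,0])[0]))
for y in(.07,-.135,-.065): print("near face",y,W(b,[.021,y,0]), W(s,[-.012,y+.041,0]))
np.savez("p.npz",k=k,w=w,s=s,b=b)
E
python3 fit2.py
```

```text
keeper
[0.6478 0.2483 0.18  ] [-1.2 -0.1  1.  -1.   1.6 -1.9 -0.6 -1.8 -1.1 -0.5 -1.7 -0.7 -0.2  0.9
 -0.9  0. ]
wedge
[0.6298 0.2436 0.1924] [-0.5 -0.4  0.2 -1.  -0.3  0.4  0.5 -0.1 -0.8 -0.3  0.4  0.1 -0.6  0.3]
strip
[ 0.5812 -0.2084  0.0424] [-0.7  0.   0.5 -0.3 -0.  -0.  -0.2  0.1]
strip end centre in board [0.01139886 0.08631018]
strip end centre in board [ 0.02573348 -0.16327851]
wedge in keeper [-0.01852795 -0.00135281] 0.012478363912058033 tip [[0.56108073 0.23026095 0.        ]] butt [ 0.0514666  -0.00047935]
near face 0.07 [[ 0.58522838 -0.09991956  0.        ]] [[ 0.56447673 -0.09796304  0.        ]]
near face -0.135 [[ 0.58215467 -0.30489651  0.        ]] [[ 0.57316114 -0.30277901  0.        ]]
near face -0.065 [[ 0.58320423 -0.23490438  0.        ]] [[ 0.57019573 -0.23284185  0.        ]]
```

The thing wanted is the natural-wood wedge in the keeper (top px 150,175; side px 265,135). The look-alike is the purple one (top px 214,243; side px 188,175), which I leave alone. The crop shows the orange-brown wedge with its thin end at top px (151,187), sticking out of the sleeve. The strip is the red-brown bar at top px (288,182), skewed, with gaps of about 22 mm at the left end and 7 mm at the right.

```bash
python3 -m inch '[0,0,0,-7.43, 0,0,0,-7.43, 0,0,0,-7.44, -0.02,-0.0514,0,0, -0.02,-0.0514,0,0, -0.02,-0.0514,0,0, -0.02,-0.0514,0,0, -0.02,-0.0514,0,0, -0.02,-0.0514,0,0, -0.02,-0.0514,0,0, -0.02,-0.0514,0,0, -0.02,-0.0514,0,0]' 0; python3 -m inch '[-0.02,-0.0514,0.02,0, -0.02,-0.0514,0.03,0, -0.02,-0.0514,0.03,0, -0.02,-0.0514,0.03,0, 0,-0.0,0.03,0, 0,0,0,0]'
```

```text
t: 3.0
eef_pos: [0.4368, 0.16, 0.2427]
ee_rot: [0.0, 1.0, 0.0, 0.0]
ft_force: [0.6, 0.5, 0.9]
width: -0.002
grasp_force: 0.0
t: 3.75
eef_pos: [0.5143, -0.0437, 0.1011]
ee_rot: [0.001, 1.0, -0.0, -0.002]
ft_force: [-0.5, 1.0, 0.2]
width: -0.002
grasp_force: 0.0
```

```bash
python3 -m inch '[-0.017,-0.052,0.02,0, 0,0,0.025,0, 0,0,0.022,0, 0,0,0.008,0, 0,0,0,0]'; python3 -m inch '[-0.01,0,0,0, -0.01,0,0,0, -0.006,0,0,0, -0.006,0,0,0, -0.004,0,0,0, 0,0,0,0]'
```

```text
t: 4.38
eef_pos: [0.5333, -0.0945, 0.0284]
ee_rot: [-0.0, 1.0, 0.0, 0.0]
ft_force: [0.7, -0.2, -0.5]
width: 0.004
grasp_force: 0.0
t: 5.12
eef_pos: [0.5691, -0.0953, 0.0276]
ee_rot: [0.0, 1.0, -0.0, 0.0]
ft_force: [0.5, -0.0, 0.4]
width: -0.004
grasp_force: 0.0
```

```bash
python3 -m inch '[-0.002,0,0,0, -0.002,0,0,0, 0,0,0,0]';python3 -m inch '[-0.002,0,0,0, -0.001,0,0,0, 0,0,0,0]'; python3 - <<'E'
from h import *
save("top","c",(222,155,118,60),6)
E
```

```text
t: 5.5
eef_pos: [0.573, -0.0953, 0.0277]
ee_rot: [0.0, 1.0, -0.0, 0.0]
ft_force: [-0.5, 0.2, -0.7]
width: 0.004
grasp_force: 0.0
t: 5.88
eef_pos: [0.5759, -0.0953, 0.0277]
ee_rot: [0.0, 1.0, -0.0, 0.0]
ft_force: [0.5, 1.0, 0.6]
width: -0.002
grasp_force: 0.0
```

View pics/c.png

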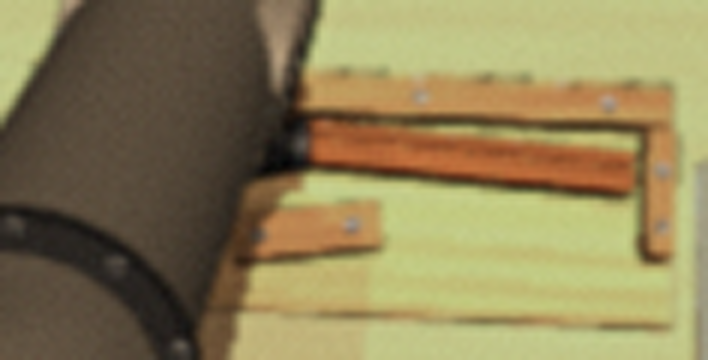

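The left end has nearly reached the rail (about crop px 310,120). The right end at crop px (632,170) is still about 10 mm off.

```bash
python3 -m inch '[-0.001,0,0,0, -0.001,0,0,0, 0,0,0,0]';python3 -m inch '[-0.001,0,0,0, -0.001,0,0,0, 0,0,0,0]'
```

```text
t: 6.3
eef_pos: [0.5762, -0.0954, 0.0274]
ee_rot: [0.0, 1.0, 0.0, -0.002]
ft_force: [-5.3, 0.1, 4.3]
width: -0.002
grasp_force: 2.7
t: 6.68
eef_pos: [0.5763, -0.0955, 0.0271]
ee_rot: [0.001, 1.0, 0.0, -0.003]
ft_force: [-10.0, 0.4, 6.9]
width: 0.004
grasp_force: 4.8
```

```bash
python3 -m inch '[0.015,0,0,0, 0.017,0,-0.03,0, 0,-0.01,-0.04,0, 0,-0.05,0,0, 0,-0.05,0,0, 0,-0.05,0,0, 0,-0.05,0,0, 0,0,0.03,0, 0,0,0.03,0, 0,0,0.01,0, 0,0,0,0]';python3 -m inch '[-0.008,0,0,0, -0.008,0,0,0, -0.005,0,0,0, -0.002,0,0,0, 0,0,0,0]'
```

```text
t: 8.05
eef_pos: [0.5475, -0.3051, 0.0275]
ee_rot: [0.0, 1.0, 0.0, -0.0]
ft_force: [0.6, 0.3, 0.6]
width: 0.002
grasp_force: 0.0
t: 8.68
eef_pos: [0.5708, -0.3052, 0.0277]
ee_rot: [0.0, 1.0, -0.0, 0.0]
ft_force: [0.1, 0.0, -0.2]
width: 0.003
grasp_force: 0.0
```

```bash
python3 -m inch '[-0.002,0,0,0, -0.001,0,0,0, 0,0,0,0]';python3 -m inch '[-0.001,0,0,0, -0.001,0,0,0, -0.001,0,0,0, 0,0,0,0]'
```

```text
t: 9.05
eef_pos: [0.5713, -0.3055, 0.0274]
ee_rot: [0.001, 1.0, 0.001, -0.002]
ft_force: [-6.0, 0.7, 4.5]
width: 0.001
grasp_force: 3.0
t: 9.55
eef_pos: [0.5716, -0.3054, 0.027]
ee_rot: [0.001, 1.0, 0.001, -0.004]
ft_force: [-11.2, 1.8, 8.0]
width: -0.001
grasp_force: 6.1
```

```bash
python3 -m inch '[0.015,0,0,0, 0.007,0,-0.03,0, 0,0.01,-0.04,0, 0,0.05,0,0, 0,0.05,0,0, 0,0.05,0,0, 0,0.05,0,0, 0,0,0.03,0, 0,0,0.03,0, 0,0,0.01,0, 0,0,0,0]';python3 -m inch '[-0.008,0,0,0, -0.006,0,0,0, -0.003,0,0,0, -0.001,0,0,0, 0,0,0,0]';python3 -m inch '[-0.001,0,0,0, -0.001,0,0,0,  0,0,0,0]'
```

```text
t: 10.92
eef_pos: [0.5546, -0.0956, 0.0276]
ee_rot: [0.001, 1.0, -0.0, -0.0]
ft_force: [0.5, -0.7, 0.8]
width: 0.0
grasp_force: 0.0
t: 11.55
eef_pos: [0.5727, -0.0953, 0.0277]
ee_rot: [0.0, 1.0, 0.0, -0.0]
ft_force: [-0.5, -0.1, -0.1]
width: -0.002
grasp_force: 0.0
t: 11.92
eef_pos: [0.5748, -0.0953, 0.0277]
ee_rot: [0.0, 1.0, 0.0, 0.0]
ft_force: [-0.4, -0.9, 0.1]
width: 0.004
grasp_force: 0.0
```

```bash
python3 -m inch '[-0.001,0,0,0, -0.001,0,0,0, -0.001,0,0,0, 0,0,0,0]'; python3 -m inch '[0.015,0,0,0, 0.015,0,-0.04,0, 0,0.05,-0.06,0,0,0.06,-0.02,0,0,0.06,0,0]'; python3 - <<'E'
from h import *
save("top","d",(222,155,118,60),6)
E
```

```text
t: 12.42
eef_pos: [0.577, -0.0953, 0.0275]
ee_rot: [0.0, 1.0, 0.0, -0.001]
ft_force: [-3.8, 0.1, 2.2]
width: 0.001
grasp_force: 1.7
t: 13.05
eef_pos: [0.5488, 0.0654, 0.1378]
ee_rot: [0.001, 1.0, 0.001, 0.003]
ft_force: [1.1, -0.1, -0.2]
width: 0.006
grasp_force: 0.0
```

View pics/d.png

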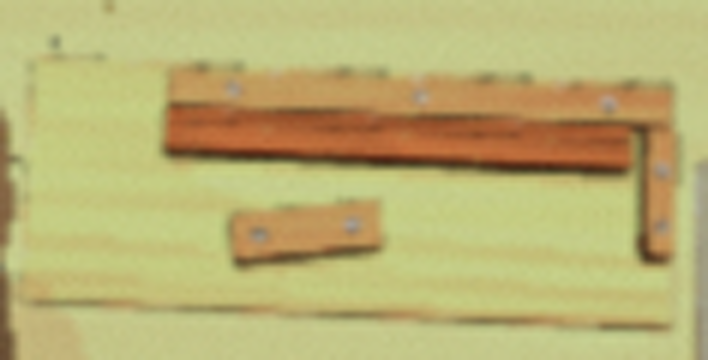

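The strip now lies flat on the rail: no gap along crop px (168,105) to (630,122). Next is the wedge.

```bash
python3 -m inch '[-0.011,0.056,0,0, -0.011,0.056,0,0, -0.012,0.057,0,0, 0,0,0,-5.45, 0,0,0,-5.45, 0,0,0.04,0, 0,0,0.04,0, 0,0,0.03,0, 0,0,0.012,0, 0,0,0,0]' 1; python3 - <<'E'
from h import *
im=manip.snapshot("top"); im2=manip.snapshot("side")
a=cv2.resize(im[125:200,110:190],None,fx=5,fy=5,interpolation=2); b=cv2.resize(im2[105:175,225:305],None,fx=5,fy=5,interpolation=2)
m=np.zeros((380,800,3),np.uint8); m[:375,:400]=a; m[:350,400:]=b; cv2.imwrite("pics/e.png",m[:,:,::-1])
E
```

```text
t: 14.35
eef_pos: [0.5816, 0.2326, 0.0132]
ee_rot: [-0.095, 0.996, -0.0, -0.0]
ft_force: [-0.3, -0.1, 0.7]
width: 1.0
grasp_force: 0.0
```

View pics/e.png

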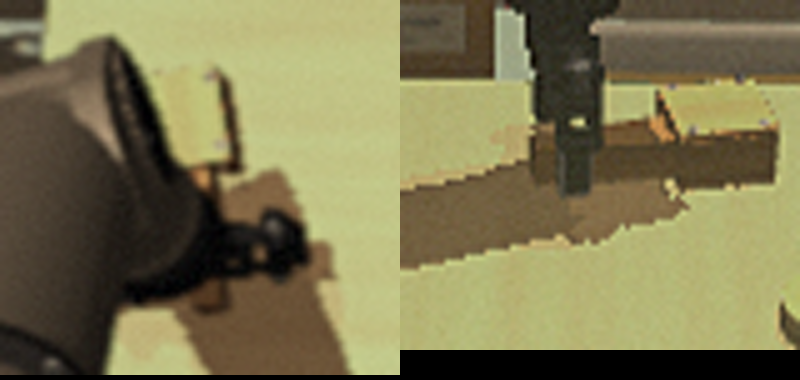

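```bash
python3 -m inch '[0,0,0,0, 0,0,0,0, 0,0,0,0, 0,0,0,0]' 0; python3 -m inch '[0.01,0,0,0, 0.015,0,0,0, 0.02,0,0,0, 0.02,0,0,0, 0.015,0,0,0, 0.01,0,0,0, 0,0,0,0]'
```

```text
t: 14.95
eef_pos: [0.5824, 0.2329, 0.014]
ee_rot: [-0.095, 0.996, 0.0, 0.0]
ft_force: [-1.1, -0.3, 3.5]
width: 0.265
grasp_force: 58.5
t: 15.82
eef_pos: [0.4922, 0.216, 0.014]
ee_rot: [-0.095, 0.995, 0.0, -0.001]
ft_force: [-2.1, -1.7, 12.3]
width: 0.263
grasp_force: 59.2
```

```bash
python3 -m inch '[0,0,0,0, 0,0,0,0, 0,0,0,0, 0,0,-0.03,0, 0,0,-0.05,0, 0,0,-0.05,0, 0.05,0,-0.05,0, 0.05,0,0,0, 0.03,0,0,0,0,0,0,0]' 1; python3 - <<'E'
from h import *
im=manip.snapshot("top"); im2=manip.snapshot("side")
for n,z in(("wedge",0),("wedge_tip",.014),("wedge_butt",.014)):
  for c in("top","side"): print(n,c,[(at_z(c,d["xy"],z)[:2].round(4).tolist(),round(d["p"],2)) for d in manip.pinpoint(c,n)[:3]])
cv2.imwrite("pics/ft.png",im[:,:,::-1]);cv2.imwrite("pics/fs.png",im2[:,:,::-1])
a=cv2.resize(im[125:205,110:190],None,fx=5,fy=5,interpolation=2); b=cv2.resize(im2[115:175,225:305],None,fx=5,fy=5,interpolation=2)
m=np.zeros((400,800,3),np.uint8); m[:,:400]=a; m[:300,400:]=b; cv2.imwrite("pics/f.png",m[:,:,::-1])
E
```

```text
t: 17.08
eef_pos: [0.3694, 0.1919, 0.1875]
ee_rot: [-0.095, 0.995, -0.0, -0.001]
ft_force: [0.8, 0.2, 0.4]
width: 0.998
grasp_force: 0.0
wedge top [([0.3762, 0.0273], 0.84), ([0.5418, 0.2249], 0.78)]
wedge side [([0.3707, 0.036], 0.68), ([0.5441, 0.2434], 0.61)]
wedge_tip top [([0.34, -0.034], 0.69)]
wedge_tip side [([0.3344, -0.0265], 0.95), ([0.4711, 0.1975], 0.87), ([0.6367, -0.4729], 0.35)]
wedge_butt top [([0.4413, 0.0712], 0.9), ([0.6153, 0.2534], 0.8)]
wedge_butt side [([0.4355, 0.0694], 0.95), ([0.6001, 0.2505], 0.62)]
```

View pics/f.png

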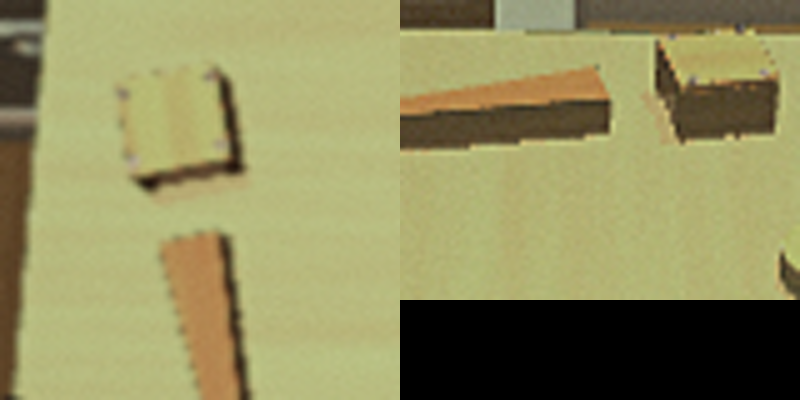

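```bash
python3 - <<'E'
from h import *
from scipy.optimize import least_squares
def r(p):
    e=lambda x:.01525+.075*x
    L=[("top",(110,125),[(WEDGE[0],(160,242)),(WEDGE[1],(221,232)),([p[3],e(p[3]),.028],(203,395)),([p[4],-e(p[4]),.028],(241,395))]),
       ("side",(225,115),[(WEDGE[1],(210,100)),(WEDGE[0],(198,67)),([.07,-.0205,0],(208,132)),([p[5],e(p[5]),.028],(1,100)),([p[6],-e(p[6]),.028],(1,118))])]
    return np.concatenate([proj(c,W(p,P))[0]-(np.array(o)+(np.array(q)+.5)/5-.5) for c,o,l in L for P,q in l])
f=least_squares(r,[.54,.23,.19,-.04,-.04,-.06,-.06],loss="soft_l1");p=f.x;print(p.round(4),f.fun.round(1))
print("tip",W(p,[-.07,0,0]),"butt",W(p,[.07,0,0]),"grip",W(p,[.04,0,0]))
E
```

```text
[ 0.5393  0.2246  0.2582 -0.0343 -0.0401 -0.0608 -0.0647] [-0.3  0.1  0.  -0.9 -0.3  0.1  0.2 -0.  -0.  -0.  -0.8  0.1  0.2  1.
 -0.  -0.2 -0.  -0.2]
tip [[0.47164934 0.20675449 0.        ]] butt [[0.60700681 0.24250858 0.        ]] grip [[0.57800164 0.23484699 0.        ]]
```

```bash
python3 -m inch '[-0.0532,0.0007,0,0, -0.0532,0.0007,0,0, -0.0532,0.0007,0,0, -0.0533,0.0006,0,-3.9, 0,0,0.05,0, 0,0,0.05,0, 0,0,0.05,0, 0,0,0.024,0, 0,0,0,0]'; python3 -m inch '[0,0,0,0, 0,0,0,0, 0,0,0,0, 0,0,0,0]' 0
```

```text
t: 18.6
eef_pos: [0.5788, 0.2345, 0.0112]
ee_rot: [-0.128, 0.992, -0.001, -0.002]
ft_force: [-0.6, -0.0, 0.3]
width: 1.003
grasp_force: 0.0
t: 19.1
eef_pos: [0.5812, 0.236, 0.0154]
ee_rot: [-0.128, 0.992, 0.001, 0.001]
ft_force: [-1.4, 0.6, 6.2]
width: 0.42
grasp_force: 59.6
```

```bash
python3 -m inch '[0,0,-0.03,0, 0,0,-0.05,0, 0.0146,-0.0456,-0.025,0, 0.0146,-0.0456,0,0, 0.0146,-0.0456,0,0, 0.0146,-0.0456,0,0, 0.0145,-0.0456,0,0, 0.0145,-0.0457,0,0]'; python3 -m inch '[0,0,0,-9.8, 0,0,0,-9.8, 0,0,0,-9.8, 0,0,0,-9.8, 0,0,0,-9.8, 0,0,0,-9.8, 0,0,0,-9.8, 0,0,0,-9.7, 0,0,0,0, 0,0,0,0]'; python3 - <<'E'
from h import *
s=manip.sense();print(s["joint_pos"].round(2))
im=manip.snapshot("top"); im2=manip.snapshot("side")
for n,z in(("wedge_tip",s["eef_pos"][2]),("wedge_butt",s["eef_pos"][2])):
  for c in("top","side"): print(n,c,[(np.round(d["xy"],1).tolist(),at_z(c,d["xy"],z)[:2].round(4).tolist(),round(d["p"],2)) for d in manip.pinpoint(c,n)[:3]])
cv2.imwrite("pics/gt.png",im[:,:,::-1]);cv2.imwrite("pics/gs.png",im2[:,:,::-1])
a=cv2.resize(im[150:220,220:300],None,fx=5,fy=5,interpolation=2); b=cv2.resize(im2[110:230,195:275],None,fx=5,fy=5,interpolation=2)
m=np.zeros((600,800,3),np.uint8); m[:350,:400]=a; m[:600,400:]=b; cv2.imwrite("pics/g.png",m[:,:,::-1])
E
```

```text
t: 20.1
eef_pos: [0.5654, -0.053, 0.1194]
ee_rot: [-0.129, 0.992, 0.0, 0.001]
ft_force: [0.9, 0.2, -0.6]
width: 0.417
grasp_force: 59.9
t: 21.35
eef_pos: [0.5646, -0.0528, 0.1176]
ee_rot: [0.717, -0.697, -0.001, 0.002]
ft_force: [-0.7, -0.5, -0.1]
width: 0.42
grasp_force: 60.0
[ 0.26  0.48 -0.35  1.9   0.22  0.8   2.96]
wedge_tip top [([230.4, 259.0], [0.3333, -0.0356], 0.78), ([277.0, 181.4], [0.5629, -0.1683], 0.56)]
wedge_tip side [([166.7, 185.3], [0.3678, -0.163], 0.82), ([247.8, 188.0], [0.5654, -0.1674], 0.63)]
wedge_butt top [([197.3, 224.0], [0.432, 0.0635], 0.93)]
wedge_butt side [([248.8, 155.6], [0.5633, -0.0293], 0.83), ([209.1, 164.7], [0.4622, -0.0739], 0.66)]
```

View pics/g.png

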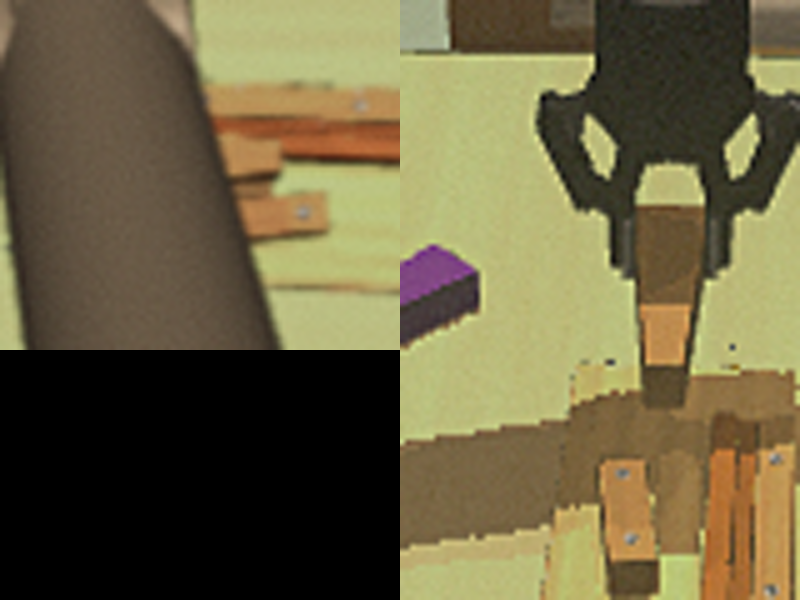

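The side panel shows the wedge held by its broad end, thin end toward the slot, tip at about side px (248,188). It is roughly parallel to the slot.

```bash
python3 -m inch '[-0.009,-0.0025,0,0, -0.009,-0.0025,0,0, 0,0,0.03,0, 0,0,0.025,0, 0,0,0,0, 0,0,0,0]'; cat > tip.py <<'E'
from h import *
s=manip.sense();print(s["joint_pos"][6],s["eef_pos"].round(4)); b=np.array([.5645,-.1696,-.021]); z=s["eef_pos"][2]-.0015
for c in("top","side"):
  im=manip.snapshot(c)
  for n in("wedge_tip","wedge_butt"):
    for d in manip.pinpoint(c,n)[:4]:
      q=at_z(c,d["xy"],z); 
      if q[0]>.5: print(n,c,np.round(d["xy"],1),q[:2].round(4),round(d["p"],2),"board",(W([0,0,-b[2]],[q-[b[0],b[1],0]])[0][:2]).round(4))
  cv2.imwrite("pics/h_%s.png"%c,im[:,:,::-1])
E
python3 tip.py
```

```text
t: 22.4
eef_pos: [0.5696, -0.0328, 0.0634]
ee_rot: [0.719, -0.695, -0.001, 0.001]
ft_force: [-1.0, 0.7, -0.3]
width: 0.422
grasp_force: 59.9
2.8883459854942926 [ 0.5696 -0.0328  0.0634]
wedge_tip top [268.6 178.5] [ 0.5836 -0.1456] 0.48 board [0.0186 0.0243]
wedge_tip top [251.1 178.9] [ 0.5814 -0.091 ] 0.15 board [0.0152 0.0789]
wedge_tip side [250.9 200.3] [ 0.5723 -0.1469] 0.84 board [0.0074 0.0228]
wedge_tip side [310.5 171.4] [ 0.7319 -0.019 ] 0.15 board [0.1642 0.1541]
wedge_butt side [249.2 167. ] [ 0.5635 -0.0036] 0.92 board [-0.0045  0.1659]
wedge_butt side [248.7 268.6] [ 0.5741 -0.3729] 0.74 board [ 0.0139 -0.2031]
wedge_butt side [260.9 197.7] [ 0.5975 -0.1359] 0.65 board [0.0322 0.0344]
```

```bash
python3 -m inch '[0,0.0015,0.008,0, 0,0,0.008,0, 0,0,0.005,0, 0,0,0,0]'; python3 -m inch '[0,0,0.006,0, 0,0,0.006,0, 0,0,0.003,0, 0,0,0,0]'; python3 tip.py
```

```text
t: 23.2
eef_pos: [0.5669, -0.0333, 0.0409]
ee_rot: [0.719, -0.695, -0.002, 0.002]
ft_force: [0.1, -0.3, -0.5]
width: 0.424
grasp_force: 60.0
t: 23.7
eef_pos: [0.5671, -0.0333, 0.0263]
ee_rot: [0.719, -0.695, -0.001, 0.001]
ft_force: [0.4, 0.5, -1.0]
width: 0.423
grasp_force: 60.0
2.863421626934906 [ 0.5671 -0.0333  0.0263]
wedge_tip top [267.6 185.1] [ 0.57   -0.1443] 0.49 board [0.005  0.0255]
wedge_tip side [249.4 210.3] [ 0.5684 -0.1431] 0.79 board [0.0034 0.0266]
wedge_butt side [247.7 179.6] [ 0.5596 -0.0128] 0.87 board [-0.0082  0.1566]
```

```bash
python3 -m inch '[0.003,-0.0005,0,0, 0.003,-0.0005,0.0007,0, 0,0,0,0]'; python3 -m inch '[0,0,0,0, 0,0,0,0, 0,0,0,0, 0,0,-0.01,0, 0,0,-0.03,0, 0,0,-0.04,0, -0.05,0,-0.02,0, -0.05,0,0,0, -0.04,0,0,0, 0,0,0,0]' 1; python3 - <<'E'
from h import *
b=np.array([.5645,-.1696,-.021]); print(manip.sense()["joint_pos"].round(2))
ims=[]
for c in("top","side"):
  im=manip.snapshot(c); ims.append(im)
  for n,z in(("wedge_tip",.024),("wedge_butt",.024),("strip_left",.021),("strip_right",.021)):
    for d in manip.pinpoint(c,n)[:4]:
      q=at_z(c,d["xy"],z)
      if q[0]>.5 and q[1]<.1: print(n,c,np.round(d["xy"],1),round(d["p"],2),"board",(W([0,0,-b[2]],[q-[b[0],b[1],0]])[0][:2]).round(4))
cv2.imwrite("pics/i_t.png",ims[0][:,:,::-1]);cv2.imwrite("pics/i_s.png",ims[1][:,:,::-1])
E
```

```text
t: 24.38
eef_pos: [0.5685, -0.0399, 0.0258]
ee_rot: [0.718, -0.696, -0.001, 0.001]
ft_force: [-0.8, 0.4, -1.0]
width: 0.425
grasp_force: 60.0
t: 25.62
eef_pos: [0.5638, 0.1054, 0.1271]
ee_rot: [0.721, -0.693, -0.001, -0.0]
ft_force: [0.4, 0.1, -0.1]
width: 0.997
grasp_force: 0.0
[ 0.04  0.48 -0.42  1.88  0.26  0.83  2.66]
wedge_tip top [267.9 185.8] 0.81 board [0.0029 0.0244]
wedge_butt top [222.1 185.9] 0.74 board [-0.003   0.1712]
strip_left top [252.3 179.7] 0.76 board [0.0217 0.0751]
strip_right top [327.1 183.3] 0.76 board [ 0.019  -0.1659]
wedge_tip side [248. 214.] 0.67 board [0.0005 0.013 ]
wedge_butt side [248.3 180.5] 0.75 board [-0.0064  0.1536]
strip_left side [263.  199.6] 0.9 board [0.0371 0.0759]
strip_left side [247.8 215.6] 0.28 board [0.0001 0.0102]
strip_right side [258.9 266. ] 0.92 board [ 0.0346 -0.1582]
```

```bash
python3 -m inch '[0.02,0,0.04,0, 0.02,0,0.04,0, 0.02,0,0.018,0, 0,0,0,0]' 0; python3 -m inch '[0.01,0,0,0, 0.01,0,0,0, 0.01,0,0,0, 0.01,0,0,0, 0.01,0,0,0, 0.01,0,0,0, 0.005,0,0,0, 0,0,0,0]'
```

```text
t: 26.62
eef_pos: [0.5652, 0.0383, 0.027]
ee_rot: [0.718, -0.696, -0.002, 0.002]
ft_force: [0.3, -0.5, -0.4]
width: 0.145
grasp_force: 0.0
t: 27.62
eef_pos: [0.5679, -0.0249, 0.0278]
ee_rot: [0.718, -0.696, -0.001, 0.001]
ft_force: [0.4, 0.8, 0.3]
width: 0.003
grasp_force: 0.0
```

Joint 7 is close to its limit here, so I back off and turn the tool half round before tapping.

```bash
python3 -m inch '[-0.015,0,0,0, 0,0,0,10, 0,0,0,10, 0,0,0,10, 0,0,0,10, 0,0,0,10, 0,0,0,10, 0,0,0,10, 0,0,0,10, 0,0,0,10]'; python3 -m inch '[0,0,0,10, 0,0,0,10, 0,0,0,10, 0,0,0,10, 0,0,0,10, 0,0,0,10, 0,0,0,10, 0,0,0,10, 0,0,0,10, 0,0,0,0]'; python3 -c "
from h import *
print(manip.sense()['joint_pos'].round(2))"
```

```text
t: 28.88
eef_pos: [0.5674, -0.0072, 0.0278]
ee_rot: [-0.015, 1.0, 0.0, -0.002]
ft_force: [-0.3, -0.7, -0.4]
width: -0.003
grasp_force: 0.0
t: 30.12
eef_pos: [0.5673, -0.0073, 0.0276]
ee_rot: [0.694, 0.72, -0.001, -0.001]
ft_force: [0.2, -0.4, 0.1]
width: 0.003
grasp_force: 0.0
[-0.44  0.64  0.46  1.98 -0.47  0.62  0.37]
```

```bash
python3 -m inch '[-0.01,0,0,0, -0.01,0,0,0, -0.01,0,0,0, -0.01,0,0,0, -0.005,0,0,0, -0.002,0,0,0, 0,0,0,0]'; python3 -m inch '[-0.002,0,0,0, -0.002,0,0,0, -0.002,0,0,0, 0,0,0,0]'
```

```text
t: 31.0
eef_pos: [0.5693, -0.0564, 0.0279]
ee_rot: [0.695, 0.719, -0.001, -0.001]
ft_force: [-0.4, -0.9, -0.0]
width: 0.001
grasp_force: 0.0
t: 31.5
eef_pos: [0.5691, -0.0613, 0.0279]
ee_rot: [0.695, 0.719, -0.001, -0.002]
ft_force: [-1.6, 4.3, 1.9]
width: -0.001
grasp_force: 2.3
```

```bash
python3 -m inch '[-0.002,0,0,0, -0.002,0,0,0, -0.002,0,0,0, 0,0,0,0]'; python3 -m inch '[-0.002,0,0,0, -0.002,0,0,0, 0,0,0,0]'
```

```text
t: 32.0
eef_pos: [0.5692, -0.0614, 0.0279]
ee_rot: [0.693, 0.721, 0.001, -0.005]
ft_force: [-4.7, 18.4, 8.5]
width: -0.0
grasp_force: 9.0
t: 32.38
eef_pos: [0.5691, -0.0615, 0.0279]
ee_rot: [0.692, 0.721, 0.002, -0.007]
ft_force: [-6.5, 26.0, 13.8]
width: 0.003
grasp_force: 13.4
```

```bash
python3 -m inch '[-0.002,0,0,0, 0,0,0,0]'; python3 -m inch '[0.015,0,0,0, 0.015,0,0,0, 0,0,0,0,0,0,0,0]'; python3 - <<'E'
from h import *
b=np.array([.5645,-.1696,-.021])
im=manip.snapshot("top"); im2=manip.snapshot("side")
for c in("top","side"):
  for n,z in(("wedge_tip",.024),("wedge_butt",.024)):
    for d in manip.pinpoint(c,n)[:4]:
      q=at_z(c,d["xy"],z)
      if q[0]>.5 and q[1]<.1: print(n,c,np.round(d["xy"],1),round(d["p"],2),"board",(W([0,0,-b[2]],[q-[b[0],b[1],0]])[0][:2]).round(4))
a=cv2.resize(im[160:216,222:340],None,fx=4,fy=4,interpolation=2); s=cv2.resize(im2[178:292,210:290],None,fx=4,fy=4,interpolation=2)
m=np.zeros((460,800,3),np.uint8); m[:224,:472]=a; m[:456,475:795]=s; cv2.imwrite("pics/j.png",m[:,:,::-1])
E
```

```text
t: 32.62
eef_pos: [0.5691, -0.0615, 0.028]
ee_rot: [0.692, 0.722, 0.003, -0.008]
ft_force: [-6.3, 30.9, 15.7]
width: -0.001
grasp_force: 15.6
t: 33.12
eef_pos: [0.5687, -0.0456, 0.0279]
ee_rot: [0.696, 0.718, -0.002, -0.001]
ft_force: [0.1, 0.9, -0.4]
width: -0.001
grasp_force: 0.0
wedge_tip top [288.6 185.6] 0.57 board [ 0.0061 -0.0419]
wedge_tip top [251.2 181.3] 0.33 board [0.0156 0.0785]
wedge_butt top [243.4 187.2] 0.82 board [-0.0047  0.1027]
wedge_tip side [251.7 232.3] 0.9 board [ 0.0132 -0.0534]
wedge_tip side [274.4 322.8] 0.26 board [ 0.0708 -0.3084]
wedge_butt side [246.9 194.3] 0.81 board [-0.0068  0.0924]
```

View pics/j.png

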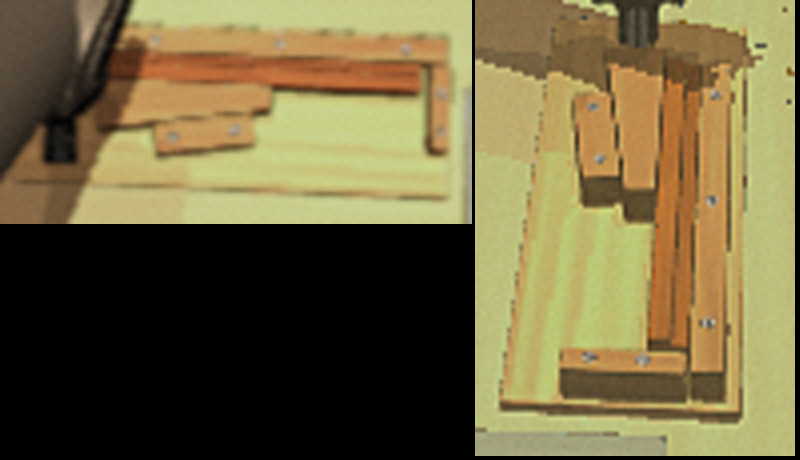

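The wedge sits in the slot against cheek and strip: tip at top px (289,186), board y about -45 mm. The strip is still flat on the rail and the fingers are clear of the wedge. Now the extra knock.

```bash
python3 -m inch '[-0.008,0,0,0, -0.007,0,0,0, -0.006,0,0,0, -0.006,0,0,0, -0.005,0,0,0, 0,0,0,0]'; python3 -m inch '[0.02,0,0,0, 0.03,0,-0.01,0, 0.03,0,-0.04,0, 0,0,-0.05,0, 0,0,0,0, 0,0,0,0]'
```

```text
t: 34.17
eef_pos: [0.5691, -0.0616, 0.028]
ee_rot: [0.692, 0.722, 0.003, -0.01]
ft_force: [-5.9, 34.7, 18.7]
width: 0.007
grasp_force: 17.5
t: 34.92
eef_pos: [0.5671, 0.0031, 0.1276]
ee_rot: [0.696, 0.718, -0.001, -0.001]
ft_force: [-0.6, -0.0, 0.1]
width: -0.002
grasp_force: 0.0
```

```bash
python3 -c "
from bench import manip
print(manip.sign_off())"
```

```text
the job is handed in; nothing more can be done
None
```

I handed the job in at about 35 s of the 72 s. The strip lies flat on the rail, and the wedge is jammed in the slot with its tip about 42–45 mm past the board origin (at least 40 needed). After release it took one more knock of about 35 N. The judge's verdict was not shown, and I did not look again after that knock.

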